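# Release the swing bolt of an instrument canister

## Task

Free the lid of the steel instrument canister on the shelf: unscrew the brass wing nut only as far as it takes for the swing bolt to come out of the slotted lug, leaving the nut on its thread, and then swing the bolt out and down until it lies firmly on its black rubber rest. Feel your way and stay gentle: never force the bolt against the lug or the rest harder than about 12 N, also when gripping the nut off centre, and leave the other things on the shelf where they are.

Things in the scene. Friction and masses are not known exactly. Their poses are not given: they have to be found in the camera images.
- canister: Fixed steel canister, 124 mm wide, on a 150 mm square plate on levelling feet: the plate's underside is 0 to 8 mm above the shelf. Flat lid without knob, 132 mm wide, its top 103 mm above that underside. Origin: centre of the plate-level underside; z up. Its -x axis points outward to the swing bolt, whose upright axis stands 82 mm from the origin along -x.
- lug: Fixed slotted lug, a dark steel fork 39 mm wide, slot 13 mm wide, open outward. Origin: centre of the nut seat on its top, on the upright bolt's axis, 105 mm above the canister's origin; axes as the canister's (-x outward). A yellow lip 3 mm high stands along its outer end, 12 to 15 mm outward of the origin. The upright bolt has 0.5 mm play to the slot's back; contacts give 1 mm at about 15 N.
- eyebolt: Swing bolt, steel rod 11 mm thick. Origin on its hinge axis (level, along the canister's y), 38 mm above the canister's origin; z along the rod to the nut. Upright at the start; about 86 degrees outward of upright on its rest. Stiff hinge (0.18 N m friction, 2 to 3 N at the nut): stays where left. If the nut is too low its flange catches on the lip, at once or within 16 mm of swing.
- nut (a point): Point on the bolt's axis in the middle of the brass wing nut's wings, 22 mm above the nut's underside. z along the bolt away from the hinge, x along the wings. The wings are one upright plate, 48 mm long (x), 8 mm thick (y), from 12 to 33 mm above the underside. Fully screwed down this point is 89 mm from the hinge axis; it may start 0 to 2.8 mm higher.
- wing_nut: The same nut; origin on the axis at its underside, axes as nut. Flange 26 mm wide, 5 mm thick; hub 18 mm wide up to the wings; closed top. Turned counter-clockwise from above it loosens and rises 8 mm per whole turn (0.12 N m friction, stays where left). It clears the lip at about 4.4 mm above fully down; at 6.2 mm it counts as unscrewed too far (it would leave the thread).
- rest: Fixed black rubber pad on a steel arm, on which the lowered bolt lies. Origin: centre of its top, 51 mm outward of the hinge axis, 36 mm above the canister's origin; axes as the canister's; 12 mm long along the bolt, 24 mm wide. Gives about 1 mm at 15 N.
- dispenser: Loose white plastic push dispenser, 66 mm in diameter, 171 mm high, in the row at the far side. Origin at the centre of its underside. Leave it alone.
- tumbler: Loose stainless steel tumbler, 72 mm in diameter, 95 mm high, in the row. Origin at the centre of its underside. Leave it alone.
- bowl: Loose white ceramic bowl, 104 mm in diameter, 45 mm high, in the row. Origin at the centre of its underside. Leave it alone.
- splint: Loose blue plastic splint, a channel 45 x 160 mm, 15 mm high, in the row. Origin at the centre of its underside. Leave it alone.
- balm_tin: Loose round aluminium balm tin, 71 mm in diameter, 22 mm high, in the row. Origin at the centre of its underside. Leave it alone.
- forceps_box: Loose flat steel box, 70 x 160 mm, 30 mm high, to the robot's right. Origin at the centre of its underside. Leave it alone.

How it is judged:
On the way, in this order (a step that is already met when the one before it is completed fails the run):
1. the wing nut is loosened to 3.3 mm or more above fully down before the bolt is swung out (bolt leaning less than 17 degrees) (z of nut in the frame of eyebolt above 0.0923 m and angle between eyebolt's own z axis and vertical below 0.3 rad), for 0.2 s.
2. the bolt is out of the lug, swung out by more than 60 degrees (angle between eyebolt's own z axis and vertical above 1.05 rad), for 0.2 s.
At the end, for the whole second after the job is handed in: the swing bolt lies out and down on its rest (at least 84 degrees from vertical; fully home is 86), at rest, with the wing nut still on its thread, 3.3 to 6.2 mm above fully down (angle between eyebolt's own z axis and vertical above 1.47 rad and angular speed of eyebolt below 0.05 rad/s and z of nut in the frame of eyebolt between 0.0923 and 0.0952 m); the robot touches nothing.
It fails at once if the bolt and nut are forced against the lug with more than 20 N (contact force between eyebolt and lug above 20 N).
It fails at once if the bolt is forced onto its rest with more than 20 N (contact force between eyebolt and rest above 20 N).
It fails at once if the nut is unscrewed more than 6.2 mm above fully down (z of nut in the frame of eyebolt above 0.0952 m).
It fails at once if another thing on the shelf is moved by more than 20 mm (distance of any of dispenser, tumbler, bowl, splint, balm_tin, forceps_box from where it was at the start of the episode above 0.02 m).
It also fails if it takes over 72 s, if anything falls off the work surface, if the arm or the gripper's body presses on something with over 40 N, if the wrist force passes 120 N, or if a joint passes its speed limit or range.

## Robot

A 7-joint arm with a two-finger parallel gripper is mounted at the origin on the work surface. World frame = base frame: x ahead of the robot, y to its left, z up, the work surface at z = 0. Lengths are in m, angles in rad, forces in N, time in s.
With the tool pointing down it reaches from about 0.4 to 0.85 m from the base axis. Payload 4.4 kg.
Tool frame: the origin (TCP) lies at the centre of the arm's flange, where the gripper is bolted on; the fingertips stand 199 mm ahead of it and the grasp point (between the pads) lies 180 mm ahead of it (arm.finger_overhang is the distance from the TCP to the fingertips, in m); z points along the fingers, y is the direction in which the jaws open and shut (so a half turn about z gives the same grasp; the last joint's range is limited). The gripper opens to 94 mm and grips with 3 to 60 N. Pads are 16 mm wide; open, the fingers measure 119 mm over their backs; the gripper's body (75 mm by 177 mm) begins 78 mm behind the grasp point.
Start: joints at [1.065, 0.628, 0.038, 1.517, -0.027, 0.996, -0.02], TCP at [0.277, -0.588, 0.405] pointing down, gripper open.
Joint ranges: [-3.06, 3.06], [-0.37, 2.12], [-1.25, 1.32], [0.18, 2.47], [-1.1, 4.24], [0.23, 1.98], [-2.94, 2.94]. Speed limits (rad/s): [2.57, 2.57, 3.14, 3.14, 3.14, 3.14, 3.14].

## Interface

Orientations are given as a rotation vector (axis times angle).
In Python, from plant import arm gives the robot as it stands.
- The arm moves only by the shell command python3 -m pendant 'ROWS' [FORCE]. ROWS is text: rows parted by semicolons, each of 7 numbers parted by spaces: the shift along the world's x, y, z in cm, then the turn, a rotation vector about the world's x, y, z in rad, then the opening, from 0 (shut) to 1 (fully open). In form: tx ty tz wx wy wz fingers; .... A call has 1 to 5 rows; each row is the pose to reach, as a shift and turn from the pose commanded when the call began; what a row does not reach only later rows make up. A row lasts 1/10 s, in which the tool goes at most 50 mm and 8.59 degrees, less where a joint would pass 70% of its speed; a pose out of reach is approached as far as the arm can. A call with a gripper value outside its range is refused whole. The fingers move at their own pace and stop on an object; FORCE is the grip in N (left out, the last holds). Time passes only in rows, so rows that repeat a pose let the fingers close. It gives the time, the measured TCP pose, the force and the opening at its end, in the units of the state.
- arm.get_state(): the state, without advancing time (a new reading comes with each control period).
- arm.camera(name): name is "side" or "top" or "wrist"; returns (picture, depth): 400x640x3 uint8, blue, green, red; 400x640 float32, m along the optical axis (not along the pixel's ray), 0 where there is no reading.
- arm.calibration(name): a dict with "K" (3x3 intrinsics, pixels), "distortion" ([k1, k2, p1, p2, k3] as OpenCV has them; the pictures are not rectified), "position" and "rotation" of the camera in the world; the wrist camera has in their place "hand_eye" (4x4, takes a point from camera to tool coordinates, whose origin is the TCP and whose axes are the flange's). Camera axes: x right, y down, z forward; pixel columns grow to the right and rows downward; lengths in m; the calibration is good to about 2 mm. A picture is of the moment at which its call begins: read the wrist's pose just before it. calibration takes no time and is no camera call.
- arm.close_job(): hands the job in, once; it reports no verdict.
The state is a dict: "t": time; "joint_positions": joint angles; "joint_velocities": joint speeds; "joint_torque": joint torques, N m; "tcp_pos": TCP position; "eef_rot": TCP orientation; "ft_force": force on the tool from outside, world axes, zero at the start; "ft_torque": the same for the moment, N m; "grip_width": opening from 0.0 (shut) to 1.0 (fully open).
Only numpy, scipy, OpenCV 4.12 (cv2) and the standard library are available. Lean on these libraries where they do the work, as an engineer would, in place of code of your own. Each camera call takes 0.05 s, during which the arm holds its last target.

## Working session

There is one attempt and no reset: what is moved stays moved. The work goes in short steps, Python scripts to look and compute and a shell command to move; the robot and the scene stay as the last step left them, time stands still between calls to the robot, and variables do not carry over. Pictures are saved under pics/ and viewed, and the job is handed in when it is done.

```bash
ls; mkdir -p pics; python3 - <<'E'
from plant import arm
import cv2,numpy as np
np.set_printoptions(precision=4,suppress=True)
s=arm.get_state();print(s, arm.finger_overhang)
for n in ["side","top","wrist"]:
    c=arm.calibration(n);print(n,c)
    p,d=arm.camera(n);cv2.imwrite(f"pics/{n}0.png",p);np.save(f"pics/{n}0.npy",d)
E
```

```text
pics
{'t': 0.0, 'joint_positions': array([ 1.0652,  0.6293,  0.0384,  1.5183, -0.027 ,  0.9963, -0.02  ]), 'joint_velocities': array([-0.0007, -0.0001,  0.0015, -0.0009,  0.0002,  0.0011, -0.0009]), 'joint_torque': array([ -0.0011, -54.9731,   1.143 , -18.6636,  -0.0524,   0.0235,
         0.0002]), 'tcp_pos': array([ 0.2767, -0.5879,  0.4038]), 'eef_rot': array([-3.0643, -0.685 ,  0.0007]), 'ft_force': array([0.5249, 0.4608, 0.8907]), 'ft_torque': array([-0.0006, -0.0238, -0.04  ]), 'grip_width': 1.0041776426424198} 0.1992
side {'K': array([[423.4885,   0.    , 318.7154],
       [  0.    , 423.4885, 199.1961],
       [  0.    ,   0.    ,   1.    ]]), 'distortion': array([-0.0688,  0.    ,  0.    ,  0.    ,  0.    ]), 'position': array([ 0.4584, -0.7723,  0.8412]), 'rotation': array([-2.3613,  0.3243, -0.1027])}
top {'K': array([[473.7693,   0.    , 309.4048],
       [  0.    , 473.7693, 197.3287],
       [  0.    ,   0.    ,   1.    ]]), 'distortion': array([-0.0114,  0.    ,  0.    ,  0.    ,  0.    ]), 'position': array([ 0.4393, -0.0543,  1.3617]), 'rotation': array([-2.1312,  2.1562, -0.1883])}
wrist {'K': array([[283.4182,   0.    , 320.1231],
       [  0.    , 283.4182, 194.883 ],
       [  0.    ,   0.    ,   1.    ]]), 'distortion': array([-0.0135,  0.    ,  0.    ,  0.    ,  0.    ]), 'hand_eye': array([[ 0.0014, -0.9674, -0.2533,  0.0733],
       [ 1.    ,  0.0016, -0.0006, -0.0003],
       [ 0.001 , -0.2533,  0.9674,  0.0199],
       [ 0.    ,  0.    ,  0.    ,  1.    ]])}
```

View pics/side0.png

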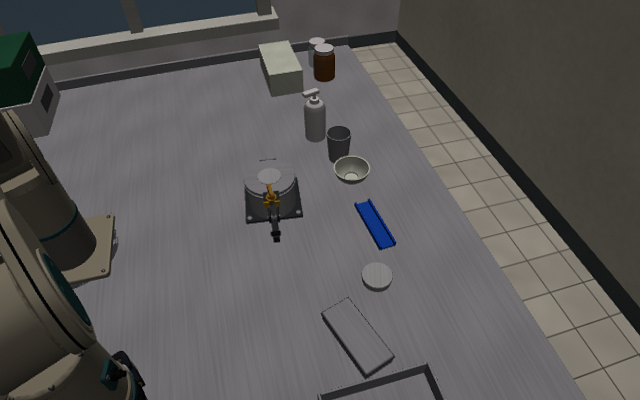

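View pics/top0.png

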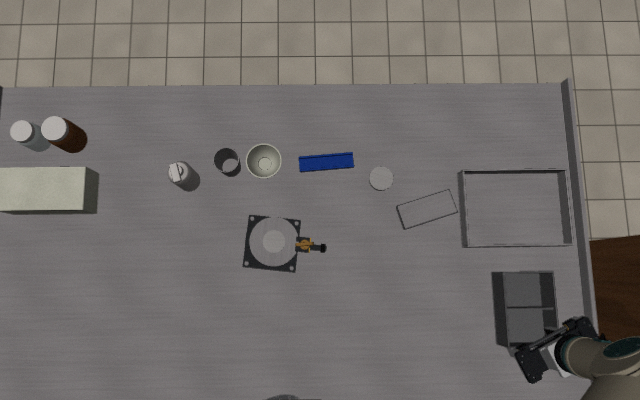

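View pics/wrist0.png

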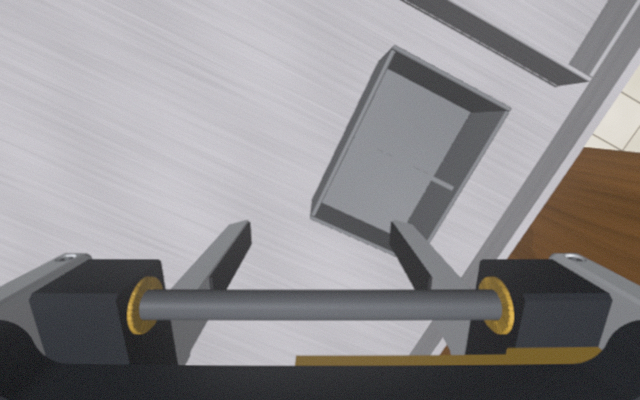

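```bash
cat > h.py <<'E'
from plant import arm
import cv2,numpy as np
from scipy.spatial.transform import Rotation as R
np.set_printoptions(precision=4,suppress=True)
def pose(n,s=None):
    c=arm.calibration(n)
    if 'hand_eye' in c:
        s=s or arm.get_state(); T=np.eye(4);T[:3,:3]=R.from_rotvec(s['eef_rot']).as_matrix();T[:3,3]=s['tcp_pos']
        return c,T@c['hand_eye']
    T=np.eye(4);T[:3,:3]=R.from_rotvec(c['rotation']).as_matrix();T[:3,3]=c['position'];return c,T
def ray(n,uv,T=None,c=None):
    if T is None: c,T=pose(n)
    c=c or arm.calibration(n)
    q=cv2.undistortPoints(np.array(uv,float).reshape(-1,1,2),c['K'],c['distortion']).reshape(-1,2)
    return T[:3,3],np.c_[q,np.ones(len(q))]@T[:3,:3].T
def dep(n,uv,z,T=None):   # z depth along axis
    o,d=ray(n,uv,T); return o+d*np.array(z).reshape(-1,1)
def cloud(n,d,T=None):
    v,u=np.nonzero(d>0); return dep(n,np.c_[u,v],d[v,u],T),u,v
def proj(n,P,T=None):
    c,T0=pose(n); T=T0 if T is None else T
    q=(np.atleast_2d(P)-T[:3,3])@T[:3,:3]
    return cv2.projectPoints(q,np.zeros(3),np.zeros(3),c['K'],c['distortion'])[0].reshape(-1,2)
def tri(rays):
    A=np.zeros((3,3));b=np.zeros(3)
    for o,d in rays:
        d=d/np.linalg.norm(d);M=np.eye(3)-np.outer(d,d);A+=M;b+=M@o
    return np.linalg.solve(A,b)
E
python3 - <<'E'
from h import *
for n in ["top","side"]:
    d=np.load(f"pics/{n}0.npy"); P,u,v=cloud(n,d)
    bgr=cv2.imread(f"pics/{n}0.png"); hsv=cv2.cvtColor(bgr,cv2.COLOR_BGR2HSV)
    sel={'top':(235,340,205,280),'side':(235,310,150,250)}[n]
    m=(u>=sel[0])&(u<sel[1])&(v>=sel[2])&(v<sel[3])
    print(n,'table z',np.median(P[m&(P[:,2]<.02),2]))
    lid=m&(P[:,2]>.09)&(P[:,2]<.12); L=P[lid]; print('lid z',np.median(L[:,2]),len(L), L.min(0),L.max(0))
    pl=m&(P[:,2]>.005)&(P[:,2]<.03);print('plate',P[pl].min(0),P[pl].max(0))
    hh=hsv[v,u]; br=m&(hh[:,0]>10)&(hh[:,0]<35)&(hh[:,1]>120); B=P[br];print('brass',len(B),B.mean(0),B.min(0),B.max(0))
    hi=br&(P[:,2]>.13);print('hi',hi.sum(),P[hi].mean(0) if hi.any() else '')
    x0,x1,y0,y1=sel
    cv2.imwrite(f"pics/{n}0c.png",cv2.resize(bgr[y0:y1,x0:x1],None,fx=6,fy=6,interpolation=cv2.INTER_CUBIC))
E
```

```text
top table z 0.0001368479087705543
lid z 0.10315466240670856 2121 [ 0.4621 -0.0783  0.0902] [0.5922 0.1003 0.1198]
plate [ 0.4254 -0.1598  0.005 ] [0.6394 0.1369 0.0299]
brass 118 [ 0.5169 -0.0592  0.1224] [ 0.5001 -0.0806  0.0299] [ 0.5343 -0.0366  0.1475]
hi 56 [ 0.5175 -0.0584  0.1366]
side table z 0.00017182517809344322
lid z 0.1034795356888053 1655 [ 0.4612 -0.076   0.09  ] [0.5918 0.0979 0.12  ]
plate [ 0.4473 -0.1203  0.005 ] [0.6561 0.214  0.0299]
brass 184 [ 0.5169 -0.065   0.1155] [ 0.4966 -0.0825  0.0565] [ 0.5355 -0.0315  0.1414]
hi 53 [ 0.5177 -0.064   0.1363]
```

View pics/top0c.png

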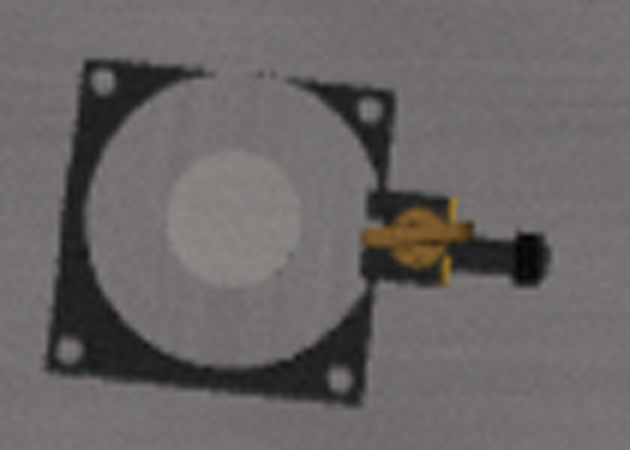

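View pics/side0c.png

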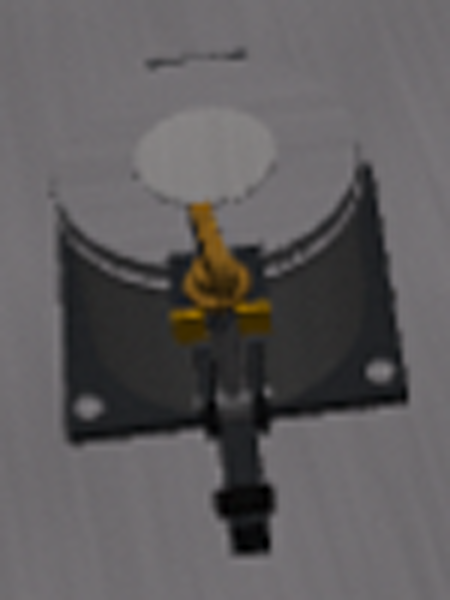

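```bash
python3 - <<'E'
from h import *
s=arm.get_state();print(s['t']);M=R.from_rotvec(s['eef_rot']).as_matrix();print(M)
d=np.load("pics/top0.npy")
# crop px -> world at heights
def at(n,uv,z):
    o,dd=ray(n,uv); return o+dd*((z-o[2])/dd[:,2])[:,None]
f=lambda a:[(235+x/6,205+y/6) for x,y in a]
pl=at('top',f([(103,82),(370,110),(340,380),(70,349)]),.012);print('holes',pl,pl.mean(0))
w=at('top',f([(362,240),(472,230)]),.138);print('wing',w,w.mean(0))
print('rest',at('top',f([(530,260)]),.036))
print('lidc',at('top',f([(233,218)]),.103))
e=pl[1]-pl[0]; print(np.degrees(np.arctan2(e[1],e[0])));e=pl[2]-pl[3]; print(np.degrees(np.arctan2(e[1],e[0])))
E
python3 -m pendant '4 5 0 0 0 0 0.4; 8 10 0 0 0 0 .4; 12 15 0 0 0 0 .4;16 20 0 0 0 0 .4;20 25 0 0 0 0 .4'
```

```text
0.15
[[ 0.9048  0.4258 -0.0006]
 [ 0.4258 -0.9048  0.0012]
 [-0.     -0.0014 -1.    ]]
holes [[ 0.5986  0.0899  0.012 ]
 [ 0.5838 -0.0373  0.012 ]
 [ 0.4566 -0.0221  0.012 ]
 [ 0.4726  0.1046  0.012 ]] [0.5279 0.0338 0.012 ]
wing [[ 0.5143 -0.0349  0.138 ]
 [ 0.5181 -0.0822  0.138 ]] [ 0.5162 -0.0586  0.138 ]
rest [[ 0.5104 -0.1113  0.036 ]]
lidc [[0.5268 0.0225 0.103 ]]
-96.65291509946523
-97.18060091312371
t: 0.65
tcp_pos: [0.4338, -0.3912, 0.4045]
eef_rot: [-3.066, -0.685, 0.0]
ft_force: [1.1, 0.6, 0.3]
grip_width: 0.612
```

```bash
python3 -m pendant '1 3 0 0 0 -0.148 0.4; 2 6 0 0 0 -0.296 .4; 3 9 0 0 0 -.444 .4;4 12 0 0 0 -.592 .4;5 14 0 0 0 -.74 .4'; python3 -m pendant '1 3 0 0 0 -0.148 0.4; 2 6 0 0 0 -0.296 .4; 2 9 0 0 0 -.444 .4;2 12 0 0 0 -.592 .4;2 15 0 0 0 -.74 .4';python3 -c "
from h import *
s=arm.get_state();print(s['joint_positions'],s['tcp_pos'],R.from_rotvec(s['eef_rot']).as_matrix())"
```

```text
t: 1.15
tcp_pos: [0.4834, -0.2505, 0.4045]
eef_rot: [-3.104, 0.476, 0.001]
ft_force: [-0.2, -0.3, -0.3]
grip_width: 0.397
t: 1.65
tcp_pos: [0.5028, -0.1016, 0.4045]
eef_rot: [2.721, -1.569, -0.001]
ft_force: [0.4, 0.1, 0.0]
grip_width: 0.399
[-0.1649  0.4659  0.4479  1.9039 -0.2667  0.8305 -2.1941] [ 0.5028 -0.1016  0.4045] [[ 0.5009 -0.8655 -0.0004]
 [-0.8655 -0.5009  0.0001]
 [-0.0003  0.0003 -1.    ]]
```

```bash
python3 -m pendant '0.5 1.5 0 0 0 -0.148 0.4; 1.2 3 0 0 0 -0.296 .4; 1.4 4 0 0 0 -.44 .4;1.4 4 0 0 0 -.44 .4';python3 -c "
from h import *
s=arm.get_state();print(s['joint_positions'],s['tcp_pos'],R.from_rotvec(s['eef_rot']).as_matrix())
p,d=arm.camera('wrist');cv2.imwrite('pics/w1.png',p);np.save('pics/w1.npy',d);np.save('pics/w1T.npy',pose('wrist',s)[1])
"
```

```text
t: 2.05
tcp_pos: [0.5173, -0.061, 0.4042]
eef_rot: [2.322, -2.115, -0.001]
ft_force: [0.0, -0.2, 0.5]
grip_width: 0.398
[-0.3223  0.4996  0.5712  1.8861 -0.3497  0.8571 -2.6223] [ 0.5173 -0.061   0.4042] [[ 0.0932 -0.9956 -0.0009]
 [-0.9956 -0.0932  0.0002]
 [-0.0003  0.0009 -1.    ]]
```

View pics/w1.png

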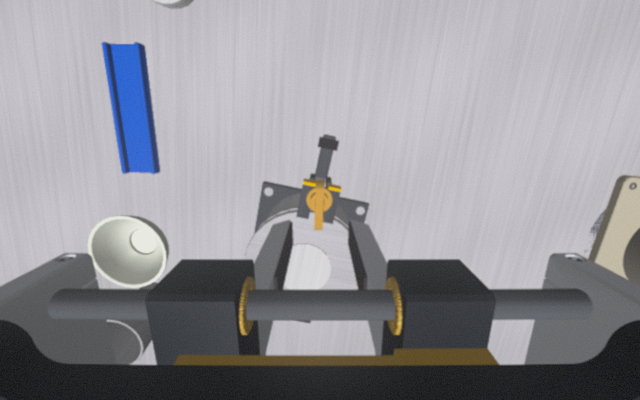

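```bash
cat > meas.py <<'E'
from h import *
import sys
n,name=sys.argv[1:3]
p=cv2.imread(f'pics/{name}.png');d=np.load(f'pics/{name}.npy');T=np.load(f'pics/{name}T.npy')
c=arm.calibration(n)
P,u,v=cloud(n,d,T)
ok=(P[:,0]>.42)&(P[:,0]<.62)&(P[:,1]>-.14)&(P[:,1]<.12)
if n=='wrist': ok&=d[v,u]>float(sys.argv[3]) if len(sys.argv)>3 else d[v,u]>.2
P,u,v=P[ok],u[ok],v[ok]
hsv=cv2.cvtColor(p,cv2.COLOR_BGR2HSV)[v,u]
br=(hsv[:,0]>8)&(hsv[:,0]<28)&(hsv[:,1]>100)
lid=(P[:,2]>.095)&(P[:,2]<.12)&~br&(np.hypot(P[:,0]-.527,P[:,1]-.023)<.055)
print('table',np.median(P[P[:,2]<.01,2]),'lid',np.median(P[lid,2]),P[lid,2].std(),lid.sum())
b=P[br];h=np.histogram(b[:,2],np.arange(.08,.16,.003));print([(round(x,3),k) for x,k in zip(h[1],h[0]) if k])
zt=np.percentile(b[:,2],97);t=b[b[:,2]>zt-.006]
print('top',np.median(t[:,2]),len(t),t.mean(0));q=t[:,:2]-t[:,:2].mean(0);U,S,V=np.linalg.svd(q);a=V[0];pr=q@a;
print('az',np.degrees(np.arctan2(a[1],a[0])),'mid',t[:,:2].mean(0)+a*(pr.min()+pr.max())/2,pr.max()-pr.min())
E
python3 meas.py wrist w1; python3 -c "
import cv2;p=cv2.imread('pics/w1.png');cv2.imwrite('pics/w1c.png',cv2.resize(p[125:250,250:390],None,fx=5,fy=5,interpolation=2))"
```

```text
table 0.00013485043560468313 lid 0.10398490088968171 0.0008739808312898082 3847
[(np.float64(0.089), np.int64(1)), (np.float64(0.095), np.int64(3)), (np.float64(0.098), np.int64(9)), (np.float64(0.101), np.int64(14)), (np.float64(0.104), np.int64(59)), (np.float64(0.107), np.int64(115)), (np.float64(0.11), np.int64(140)), (np.float64(0.113), np.int64(9)), (np.float64(0.116), np.int64(82)), (np.float64(0.119), np.int64(26)), (np.float64(0.131), np.int64(13)), (np.float64(0.134), np.int64(85)), (np.float64(0.137), np.int64(302))]
top 0.13770929497396972 394 [ 0.5175 -0.0602  0.1375]
az 92.94923723865556 mid [ 0.5175 -0.0586] 0.044963507381944476
```

View pics/w1c.png

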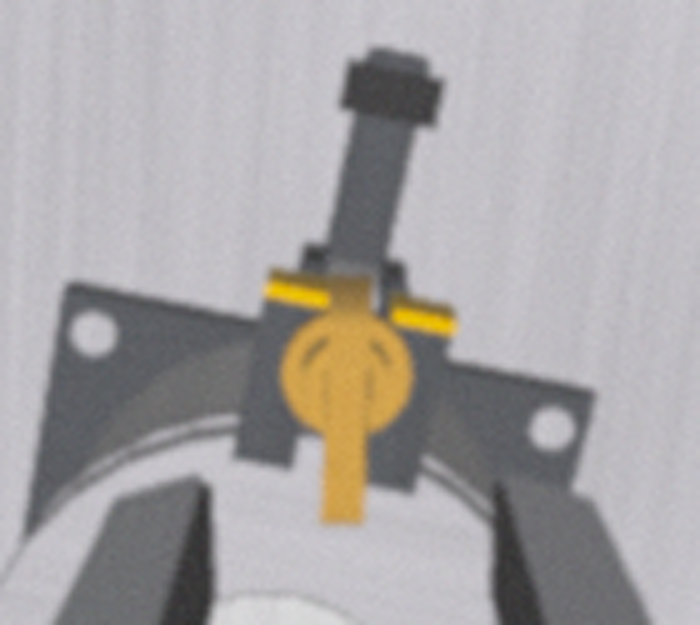

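```bash
python3 -m pendant '0 4 0 0 0 0 0.4; 0 7 -2 0 0 0 .4; 0 7 -7 0 0 0 .4;0 7 -7 0 0 0 .4';python3 -c "
from h import *
s=arm.get_state()
p,d=arm.camera('wrist');cv2.imwrite('pics/w2.png',p);np.save('pics/w2.npy',d);np.save('pics/w2T.npy',pose('wrist',s)[1])
";python3 meas.py wrist w2 .05
```

```text
t: 2.5
tcp_pos: [0.5146, 0.0076, 0.3305]
eef_rot: [2.318, -2.109, -0.012]
ft_force: [-0.3, -0.1, -0.8]
grip_width: 0.401
table 0.00018287545746487055 lid 0.1037323266212651 0.0008297720085186958 11054
[(np.float64(0.101), np.int64(5)), (np.float64(0.104), np.int64(70)), (np.float64(0.107), np.int64(201)), (np.float64(0.11), np.int64(321)), (np.float64(0.116), np.int64(176)), (np.float64(0.119), np.int64(59)), (np.float64(0.131), np.int64(23)), (np.float64(0.134), np.int64(221)), (np.float64(0.137), np.int64(753))]
top 0.25608693689994877 3602 [ 0.5073 -0.0118  0.2561]
az 5.333442849390203 mid [ 0.5117 -0.0114] 0.07603339774644899
```

View pics/w2.png

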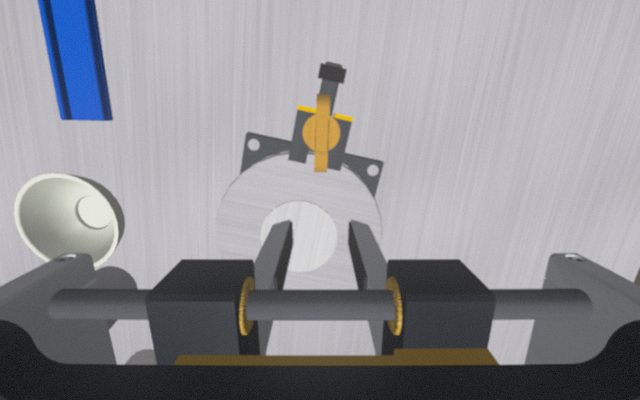

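```bash
cat > meas2.py <<'E'
from h import *
import sys
name=sys.argv[1]
p=cv2.imread(f'pics/{name}.png');d=np.load(f'pics/{name}.npy');T=np.load(f'pics/{name}T.npy')
P,u,v=cloud('wrist',d,T)
ok=(np.hypot(P[:,0]-.5175,P[:,1]+.059)<.16)&(P[:,2]<.16);P,u,v=P[ok],u[ok],v[ok]
hsv=cv2.cvtColor(p,cv2.COLOR_BGR2HSV);
m=((hsv[...,0]>8)&(hsv[...,0]<28)&(hsv[...,1]>100)).astype(np.uint8)
mm=cv2.erode(m,np.ones((3,3),np.uint8))
b=mm[v,u]>0
B=P[b]
w=b&(P[:,2]>.13)
W=P[w]
a=W[:,:2]-W[:,:2].mean(0);_,_,V=np.linalg.svd(a);ax=V[0]*np.sign(-V[0][1]);pr=a@ax;nn=a@np.array([-ax[1],ax[0]])
full=P[(m[v,u]>0)&(P[:,2]>.13)];ap=(full[:,:2]-W[:,:2].mean(0));
e=ap@ax;f=ap@np.array([-ax[1],ax[0]])
mid=W[:,:2].mean(0)+ax*(np.percentile(e,1)+np.percentile(e,99))/2
print('wing z med',np.median(W[:,2]),'std',W[:,2].std(),'by thirds',[np.median(W[(pr>lo)&(pr<hi),2]).round(5) for lo,hi in((-.03,-.008),(-.008,.008),(.008,.03))])
print('az',np.degrees(np.arctan2(ax[1],ax[0])),'mid',mid,'len',e.max()-e.min(),'wid',f.max()-f.min(),np.median(nn))
r=np.hypot(P[:,0]-mid[0],P[:,1]-mid[1])
fl=b&(P[:,2]>.104)&(P[:,2]<.115)&(r<.0125);print('flange top',np.median(P[fl,2]),P[fl,2].std(),fl.sum(),P[fl].mean(0))
lid=(P[:,2]>.098)&(P[:,2]<.109)&(np.hypot(P[:,0]-.527,P[:,1]-.023)<.062)&(m[v,u]==0)
def plane(Q):
    A=np.c_[Q[:,:2]-mid,np.ones(len(Q))]
    for _ in range(5):
        k,*_=np.linalg.lstsq(A,Q[:,2],rcond=None);res=np.abs(Q[:,2]-A@k);g=res<2.5*np.median(res);A,Q=A[g],Q[g]
    return k
print('lid plane(at nut)',plane(P[lid]),'table',plane(P[P[:,2]<.006]))
dark=(hsv[v,u,2]<110)&(P[:,2]>.099)&(P[:,2]<.112)&(r<.022);print('lug',dark.sum(),np.median(P[dark,2]),P[dark,2].std())
E
for i in w1 w2; do python3 meas2.py $i; done
```

```text
wing z med 0.13775592821563099 std 0.0011088407264168087 by thirds [np.float64(0.13793), np.float64(0.1376), np.float64(0.13795)]
az -86.6395265001569 mid [ 0.5175 -0.0588] len 0.044949013515796485 wid 0.007997305283789356 6.56784370362561e-05
flange top 0.11056191496101811 0.0011127176909728903 120 [ 0.5188 -0.0601  0.1106]
lid plane(at nut) [0.0079 0.0156 0.1029] table [-0.0005 -0.0006  0.0001]
lug 327 0.1053727613886632 0.000688475556265805
wing z med 0.13767940054374872 std 0.0010444454689663687 by thirds [np.float64(0.13782), np.float64(0.13755), np.float64(0.13793)]
az -86.60142637769295 mid [ 0.5176 -0.0576] len 0.04610283052870473 wid 0.008006560995558621 -1.0849352726585442e-05
flange top 0.11061233907143338 0.0006493184778532977 294 [ 0.5186 -0.0575  0.1107]
lid plane(at nut) [-0.0018  0.0038  0.1034] table [-0.0005  0.0003  0.0001]
lug 811 0.10537317710799482 0.0006877716147001549
```

```bash
python3 -m pendant '0 0 2.5 0 0 -0.034 0.35; 0 -3 3 0 0 -.034 .35; 0 -6.7 3 0 0 -.034 .35;0 -6.7 3 0 0 -.034 .35';python3 -c "
from h import *
s=arm.get_state();M=R.from_rotvec(s['eef_rot']).as_matrix()
print(s['tcp_pos'],M,np.degrees(np.arctan2(M[1,0],M[0,0])), s['ft_force'])"
```

```text
t: 2.95
tcp_pos: [0.5167, -0.0672, 0.3682]
eef_rot: [-2.273, 2.168, -0.011]
ft_force: [0.7, 0.1, 0.4]
grip_width: 0.351
[ 0.5167 -0.0672  0.3682] [[ 0.0476 -0.9989  0.0053]
 [-0.9989 -0.0476 -0.0045]
 [ 0.0048 -0.0051 -1.    ]] -87.27126474811078 [0.6893 0.1029 0.3768]
```

```bash
python3 -m pendant '0 0 0 0 0 0 0.35;0 0 0 0 0 0 .35;0 0 0 0 0 0 .35';python3 -c "
from h import *
s=arm.get_state();M=R.from_rotvec(s['eef_rot']).as_matrix()
print(s['tcp_pos'],M,np.degrees(np.arctan2(M[1,0],M[0,0])), s['ft_force'])"
```

```text
t: 3.25
tcp_pos: [0.5171, -0.0591, 0.3652]
eef_rot: [-2.285, 2.155, 0.0]
ft_force: [-0.7, 0.4, 0.9]
grip_width: 0.349
[ 0.5171 -0.0591  0.3652] [[ 0.0582 -0.9983  0.0005]
 [-0.9983 -0.0582  0.0006]
 [-0.0006 -0.0005 -1.    ]] -86.6638564836175 [-0.7424  0.3526  0.8527]
```

```bash
python3 -m pendant '0.04 0.06 -1.5 0 0 0 0.35;.04 0.06 -3 0 0 0 .35;.04 .06 -4.2 0 0 0 .35;.04 .06 -4.6 0 0 0 .35;.04 .06 -4.6 0 0 0 .35';python3 -m pendant '0 0 0 0 0 0 .35;0 0 0 0 0 0 .35'; python3 -c "
from h import *
s=arm.get_state()
for n in ['wrist','side']:
  p,d=arm.camera(n);cv2.imwrite(f'pics/{n}3.png',p if n=='wrist' else cv2.resize(p[150:250,220:330],None,fx=6,fy=6,interpolation=2))
"
```

```text
t: 3.75
tcp_pos: [0.5173, -0.059, 0.3182]
eef_rot: [2.283, -2.156, -0.001]
ft_force: [-0.1, 0.5, 0.5]
grip_width: 0.347
t: 3.95
tcp_pos: [0.5176, -0.0594, 0.3192]
eef_rot: [-2.283, 2.157, -0.001]
ft_force: [0.2, 0.0, 0.6]
grip_width: 0.348
```

View pics/wrist3.png

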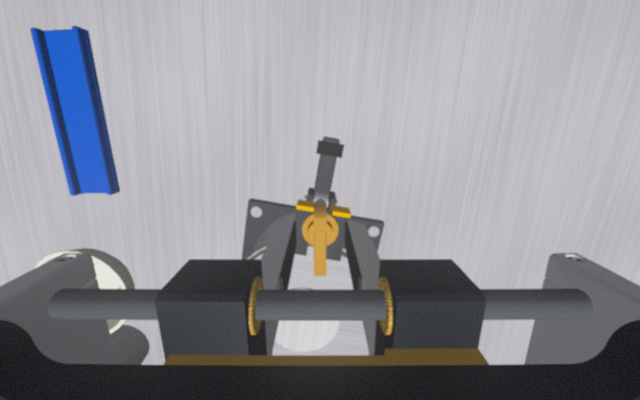

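View pics/side3.png

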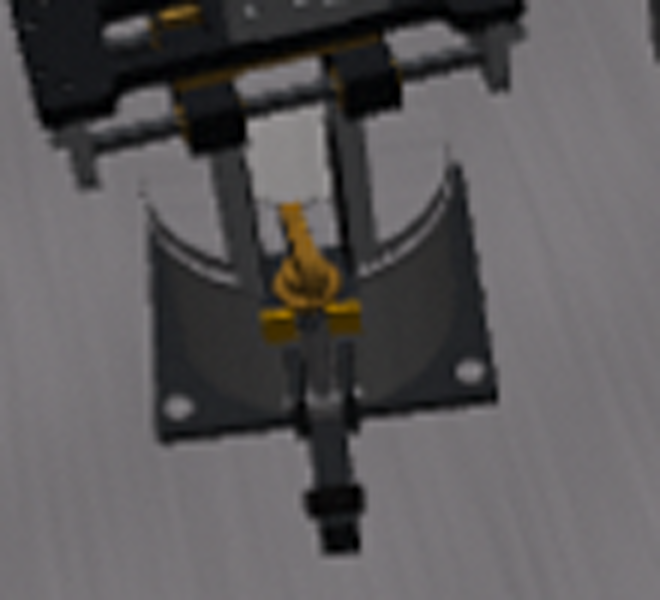

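```bash
python3 -m pendant '0 0.1 0 0 0 0 .2;0 .1 0 0 0 0 .1;0 .1 0 0 0 0 0.05;0 .1 0 0 0 0 0;0 .1 0 0 0 0 0' 30;python3 -m pendant '0 0 0 0 0 0 0;0 0 0 0 0 0 0' 35;
```

```text
t: 4.55
tcp_pos: [0.5177, -0.0582, 0.3188]
eef_rot: [-2.283, 2.157, -0.001]
ft_force: [1.4, 0.7, -1.0]
grip_width: 0.082
t: 4.75
tcp_pos: [0.5177, -0.0583, 0.3188]
eef_rot: [-2.283, 2.157, -0.001]
ft_force: [1.9, 0.6, 0.0]
grip_width: 0.083
```

```bash
python3 -m pendant '0 0 .0127 0 0 .1 0;0 0 .0255 0 0 .2 0;0 0 .038 0 0 .3 0;0 0 .051 0 0 .4 0;0 0 .051 0 0 .4 0';python3 -c "
from h import *
s=arm.get_state();M=R.from_rotvec(s['eef_rot']).as_matrix()
print(s['tcp_pos'],np.degrees(np.arctan2(M[1,0],M[0,0])), s['ft_force'],s['ft_torque'],s['joint_positions'])"
```

```text
t: 5.25
tcp_pos: [0.5177, -0.0584, 0.3194]
eef_rot: [-2.666, 1.66, -0.002]
ft_force: [2.8, 0.5, -0.4]
grip_width: 0.083
[ 0.5177 -0.0584  0.3194] -63.82820490760219 [ 2.7602  0.5292 -0.426 ] [ 0.356  -0.6615  0.0017] [-0.1895  0.5951  0.3718  1.9685 -0.3496  0.6385 -2.2775]
```

```bash
python3 -m pendant '0.03 0 .015 0 0 .12 0;.03 0 .0305 0 0 .24 0;.03 0 .046 0 0 .36 0;.03 0 .061 0 0 .48 0;.03 0 .061 0 0 .48 0';python3 -c "
from h import *
s=arm.get_state();M=R.from_rotvec(s['eef_rot']).as_matrix()
print(s['tcp_pos'],np.degrees(np.arctan2(M[1,0],M[0,0])), s['ft_force'],s['ft_torque'],s['joint_positions'])
p,d=arm.camera('wrist');cv2.imwrite('pics/w4.png',p)"
```

```text
t: 5.75
tcp_pos: [0.518, -0.0583, 0.3199]
eef_rot: [-2.983, 0.982, -0.002]
ft_force: [3.0, 1.6, -0.9]
grip_width: 0.083
[ 0.518  -0.0583  0.3199] -36.43012323130891 [ 2.9769  1.6308 -0.8842] [ 0.4193 -0.6673  0.0938] [-0.0987  0.5773  0.2331  1.9648 -0.2189  0.6222 -1.9302]
```

View pics/w4.png

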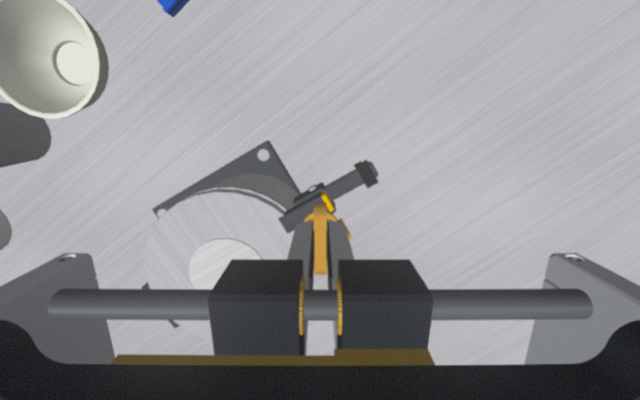

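```bash
python3 -m pendant '0.03 0.02 .0185 0 0 .145 0;.03 .02 .037 0 0 .29 0;.03 .02 .0555 0 0 .435 0;.03 .02 .074 0 0 .58 0;.03 .02 .0922 0 0 .725 0'; python3 -m pendant '0 0 0 0 0 0 0'; python3 -c "
from h import *
s=arm.get_state();M=R.from_rotvec(s['eef_rot']).as_matrix()
print(s['tcp_pos'],np.degrees(np.arctan2(M[1,0],M[0,0])), s['ft_force'],s['ft_torque'],s['joint_positions'])"
```

```text
t: 6.3
tcp_pos: [0.5182, -0.0579, 0.3208]
eef_rot: [-3.138, -0.145, -0.001]
ft_force: [2.3, 1.2, 0.2]
grip_width: 0.076
t: 6.4
tcp_pos: [0.5182, -0.0581, 0.3208]
eef_rot: [-3.138, -0.138, -0.001]
ft_force: [1.9, 2.1, 0.4]
grip_width: 0.081
[ 0.5182 -0.0581  0.3208] 5.0474072364539415 [1.9095 2.0945 0.3625] [ 0.4222 -0.6249  0.0918] [ 0.0427  0.5645  0.0226  1.9593 -0.0218  0.6173 -1.4032]
```

```bash
python3 -m pendant '0.01 0.03 .0185 0 0 .145 0;.01 .03 .037 0 0 .29 0;.01 .03 .0555 0 0 .435 0;.01 .03 .074 0 0 .58 0;.01 .03 .074 0 0 .58 0'; python3 -m pendant '0 0 .0185 0 0 .145 0;0 0 .037 0 0 .29 0;0 0 .0555 0 0 .435 0;0 0 .074 0 0 .58 0;0 0 .074 0 0 .58 0'; python3 -c "
from h import *
s=arm.get_state();M=R.from_rotvec(s['eef_rot']).as_matrix()
print(s['tcp_pos'],np.degrees(np.arctan2(M[1,0],M[0,0])), s['ft_force'],s['ft_torque'],s['joint_positions'])"
```

```text
t: 6.9
tcp_pos: [0.5182, -0.0579, 0.3215]
eef_rot: [-2.969, -1.027, -0.001]
ft_force: [2.8, 1.8, 1.4]
grip_width: 0.082
t: 7.4
tcp_pos: [0.5181, -0.0578, 0.3221]
eef_rot: [-2.552, -1.832, -0.0]
ft_force: [2.7, 1.8, 1.9]
grip_width: 0.082
[ 0.5181 -0.0578  0.3221] 71.34295302234695 [2.7224 1.8121 1.8689] [ 0.489  -0.5489  0.0405] [ 0.2697  0.5776 -0.3136  1.9516  0.2796  0.6542 -0.5453]
```

```bash
python3 -m pendant '0.02 0.02 .025 0 0 .145 0;.02 .02 .045 0 0 .29 0;.02 .02 .064 0 0 .435 0;.02 .02 .082 0 0 .58 0;.02 .02 .082 0 0 .58 0'; python3 -m pendant '0 0 .02 0 0 .145 0;0 0 .039 0 0 .29 0;0 0 .058 0 0 .435 0;0 0 .077 0 0 .58 0;0 0 .077 0 0 .58 0'; python3 -m pendant '0 0 0 0 0 0 0;0 0 0 0 0 0 0';python3 -c "
from h import *
s=arm.get_state();M=R.from_rotvec(s['eef_rot']).as_matrix()
print(s['tcp_pos'],np.degrees(np.arctan2(M[1,0],M[0,0])), s['ft_force'],s['ft_torque'],s['joint_positions'])"
```

```text
t: 7.9
tcp_pos: [0.518, -0.0578, 0.3228]
eef_rot: [-1.922, -2.484, 0.001]
ft_force: [1.4, 1.0, 2.9]
grip_width: 0.083
t: 8.4
tcp_pos: [0.5179, -0.0578, 0.3235]
eef_rot: [-1.132, -2.929, 0.001]
ft_force: [0.9, 1.6, 3.3]
grip_width: 0.082
t: 8.6
tcp_pos: [0.5179, -0.0577, 0.3236]
eef_rot: [-1.129, -2.931, 0.002]
ft_force: [-0.3, 0.9, 2.8]
grip_width: 0.081
[ 0.5179 -0.0577  0.3236] 137.85716462645763 [-0.3077  0.9417  2.7607] [ 0.2408 -0.195  -0.0008] [ 0.4814  0.6336 -0.6437  1.9445  0.5518  0.7465  0.3479]
```

```bash
python3 -m pendant '0 0 0 0 0 0 .2;0 0 0 0 0 0 .35;0 0 .3 0 0 0 .35;0 0 3.5 0 0 0 .35;0 0 6.5 0 0 0 .35'; python3 -m pendant '0 0 0 0 0 0 .35;0 0 0 0 0 0 .35;0 0 0 0 0 0 .35';python3 -c "
from h import *
s=arm.get_state();
p,d=arm.camera('wrist');cv2.imwrite('pics/w5.png',p);np.save('pics/w5.npy',d);np.save('pics/w5T.npy',pose('wrist',s)[1])
p,d=arm.camera('side');cv2.imwrite('pics/side5.png',cv2.resize(p[150:250,220:330],None,fx=6,fy=6,interpolation=2))
";python3 meas2.py w5
```

```text
t: 9.1
tcp_pos: [0.5179, -0.0577, 0.3892]
eef_rot: [-1.122, -2.932, 0.001]
ft_force: [0.2, 0.1, -0.1]
grip_width: 0.351
t: 9.4
tcp_pos: [0.5177, -0.058, 0.3879]
eef_rot: [-1.123, -2.932, 0.001]
ft_force: [0.4, 0.4, 1.1]
grip_width: 0.35
wing z med 0.14254229731490434 std 0.0011252348774718744 by thirds [np.float64(0.14271), np.float64(0.14245), np.float64(0.14268)]
az -41.88939705920231 mid [ 0.5164 -0.0566] len 0.04581952121448113 wid 0.007597240983121027 -0.00036173507902896964
flange top 0.11462890325917213 0.00027645834295957446 29 [ 0.5154 -0.0576  0.1146]
lid plane(at nut) [-0.0012  0.0022  0.1034] table [-0.0011  0.0015 -0.0001]
lug 427 0.10516573398289891 0.0012280144274694127
```

View pics/w5.png

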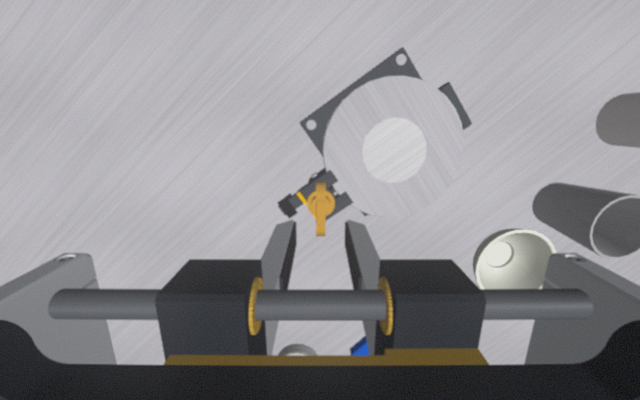

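View pics/side5.png

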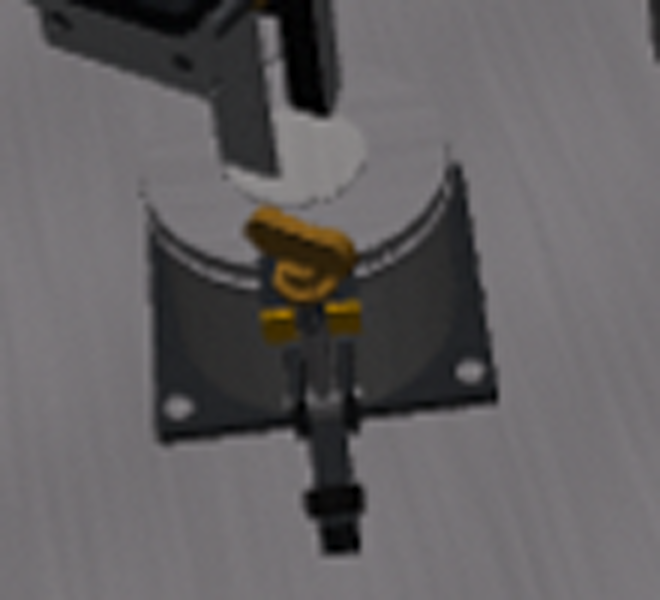

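```bash
python3 -m pendant '0.1 0.8 0 0 0 -.145 .2;.2 1.6 0 0 0 -.29 0;.3 2.4 0 0 0 -.435 0;.4 3.2 0 0 0 -.58 0;.4 3.2 0 0 0 -.725 0' 20; python3 -m pendant '0 0 -1 0 0 -.145 0;0 0 -3 0 0 -.235 0;0 0 -5 0 0 -.235 0;0 0 -5 0 0 -.235 0;0 0 -5 0 0 -.235 0';python3 -c "
from h import *
s=arm.get_state();M=R.from_rotvec(s['eef_rot']).as_matrix()
print(s['tcp_pos'],M,np.degrees(np.arctan2(M[1,0],M[0,0])), s['ft_force'],s['joint_positions'])
p,d=arm.camera('wrist');cv2.imwrite('pics/w6.png',p)
p,d=arm.camera('side');cv2.imwrite('pics/side6.png',cv2.resize(p[150:250,220:330],None,fx=6,fy=6,interpolation=2))"
```

```text
t: 10.0
tcp_pos: [0.5221, -0.0244, 0.388]
eef_rot: [-2.094, -2.34, 0.0]
ft_force: [0.3, -0.1, -0.1]
grip_width: 0.002
t: 10.5
tcp_pos: [0.5221, -0.0254, 0.3384]
eef_rot: [-2.349, -2.084, 0.002]
ft_force: [-0.2, -0.8, 0.7]
grip_width: 0.008
[ 0.5221 -0.0254  0.3384] [[ 0.1192  0.9929 -0.0016]
 [ 0.9929 -0.1192  0.0003]
 [ 0.0001 -0.0016 -1.    ]] 83.15668262597737 [-0.1738 -0.7789  0.6605] [ 0.2743  0.5667 -0.4133  1.9312  0.3354  0.7126 -0.4577]
```

View pics/w6.png

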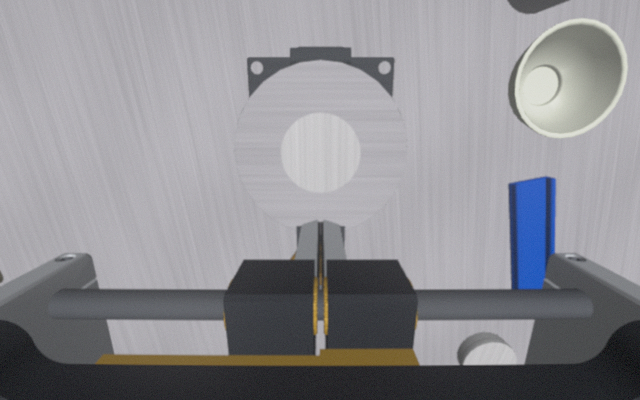

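View pics/side6.png

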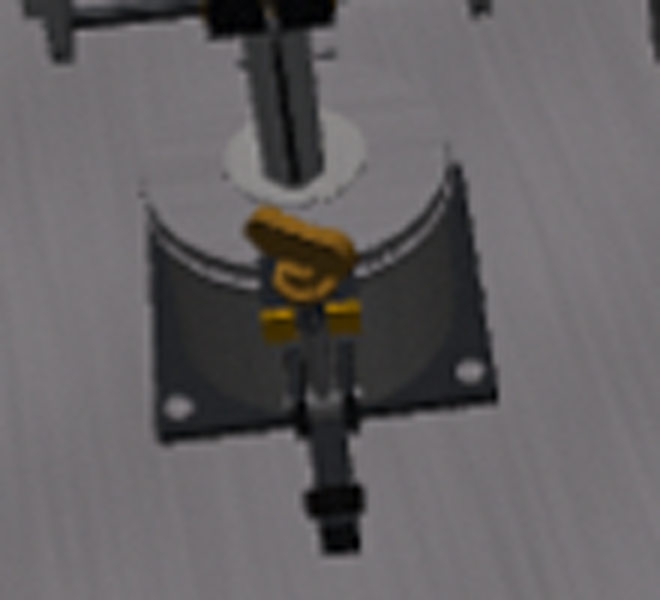

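```bash
python3 -m pendant '.6 -.07 -.8 0 0 0 0;.6 -.07 -1.6 0 0 0 0;.6 -.07 -2.25 0 0 0 0;.6 -.07 -2.25 0 0 0 0;.6 -.07 -2.25 0 0 0 0';  python3 -m pendant '-.04 -.3 0 0 0 0 0;-.07 -.6 0 0 0 0 0;-.11 -.9 0 0 0 0 0;-.11 -.9 0 0 0 0 0'
```

```text
t: 11.1
tcp_pos: [0.5281, -0.0263, 0.316]
eef_rot: [-2.35, -2.084, 0.001]
ft_force: [0.2, -0.2, 0.6]
grip_width: 0.005
t: 11.5
tcp_pos: [0.5271, -0.0361, 0.3164]
eef_rot: [2.351, 2.083, -0.0]
ft_force: [-0.2, 0.1, 0.2]
grip_width: 0.001
```

```bash
python3 -m pendant '-.04 -.3 0 0 0 0 0;-.06 -.5 0 0 0 0 0;-.06 -.5 0 0 0 0 0';  python3 -m pendant '-.02 -.2 0 0 0 0 0;-.05 -.4 0 0 0 0 0;-.05 -.4 0 0 0 0 0';  python3 -m pendant '-.02 -.2 0 0 0 0 0;-.05 -.4 0 0 0 0 0;-.05 -.4 0 0 0 0 0'
```

```text
t: 11.8
tcp_pos: [0.5265, -0.0406, 0.3163]
eef_rot: [-2.351, -2.084, -0.0]
ft_force: [-0.3, -0.1, -0.3]
grip_width: 0.001
t: 12.1
tcp_pos: [0.5261, -0.0441, 0.3164]
eef_rot: [-2.35, -2.084, -0.001]
ft_force: [0.4, 1.0, 1.5]
grip_width: 0.006
t: 12.4
tcp_pos: [0.5256, -0.0487, 0.3164]
eef_rot: [2.351, 2.083, 0.0]
ft_force: [1.3, 2.8, 2.6]
grip_width: 0.006
```

```bash
python3 -m pendant '-.03 -.25 0 0 0 0 0;-.06 -.5 0 0 0 0 0;-.06 -.5 0 0 0 0 0';  python3 -m pendant '-.03 -.25 0 0 0 0 0;-.06 -.5 0 0 0 0 0;-.06 -.5 0 0 0 0 0'; python3 -c "
from h import *
p,d=arm.camera('side');cv2.imwrite('pics/side7.png',cv2.resize(p[150:250,220:330],None,fx=6,fy=6,interpolation=2))"
```

```text
t: 12.7
tcp_pos: [0.525, -0.054, 0.3163]
eef_rot: [2.351, 2.083, -0.0]
ft_force: [0.9, 0.9, 1.4]
grip_width: 0.006
t: 13.0
tcp_pos: [0.5243, -0.0589, 0.3161]
eef_rot: [2.351, 2.083, -0.0]
ft_force: [1.8, 0.7, -1.3]
grip_width: 0.007
```

View pics/side7.png

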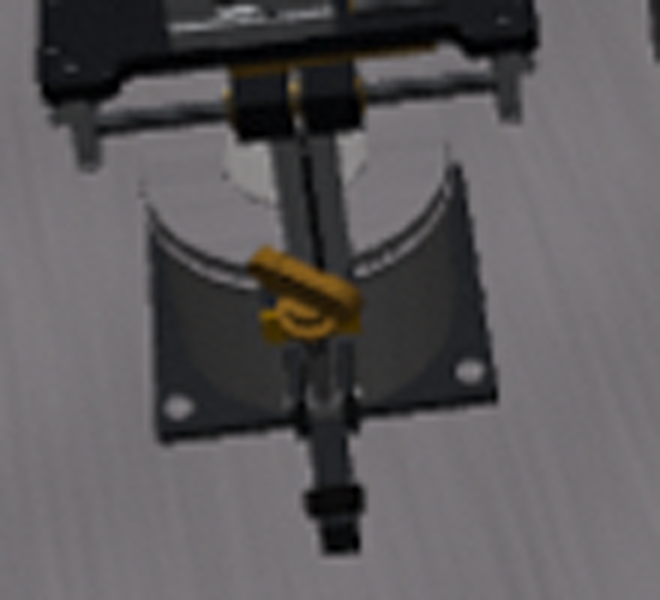

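```bash
python3 -m pendant '-.04 -.3 0 0 0 0 0;-.07 -.6 0 0 0 0 0;-.11 -.9 0 0 0 0 0;-.11 -.9 0 0 0 0 0';  python3 -m pendant '-.04 -.3 0 0 0 0 0;-.07 -.6 0 0 0 0 0;-.11 -.9 0 0 0 0 0;-.11 -.9 0 0 0 0 0';python3 -m pendant '-.04 -.3 0 0 0 0 0;-.07 -.6 0 0 0 0 0;-.11 -.9 0 0 0 0 0;-.11 -.9 0 0 0 0 0'; python3 -c "
from h import *
p,d=arm.camera('side');cv2.imwrite('pics/side8.png',cv2.resize(p[150:250,220:330],None,fx=6,fy=6,interpolation=2))"
```

```text
t: 13.45
tcp_pos: [0.5231, -0.068, 0.3162]
eef_rot: [2.351, 2.083, -0.001]
ft_force: [0.8, 1.0, -0.9]
grip_width: 0.002
t: 13.85
tcp_pos: [0.5221, -0.0771, 0.3163]
eef_rot: [2.351, 2.083, -0.001]
ft_force: [-0.1, 0.3, -0.6]
grip_width: 0.011
t: 14.25
tcp_pos: [0.5209, -0.0862, 0.3163]
eef_rot: [2.351, 2.083, -0.001]
ft_force: [0.5, 0.6, -0.0]
grip_width: 0.003
```

View pics/side8.png

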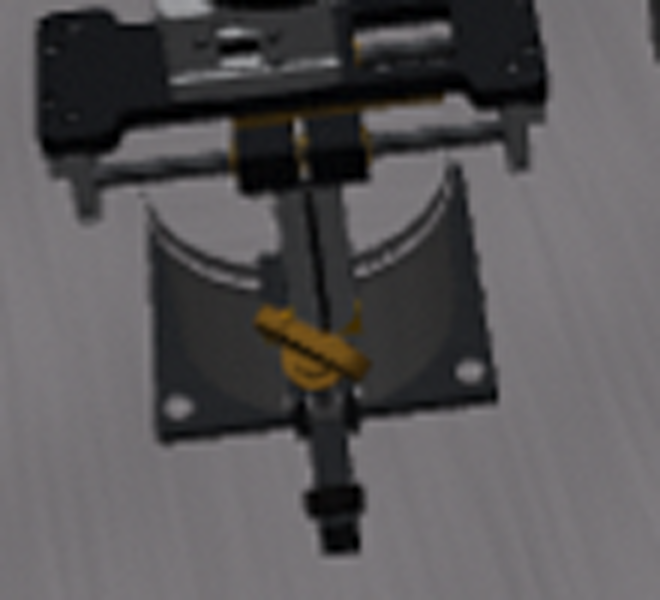

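```bash
python3 -m pendant '-.05 -.4 -.3 0 0 0 0;-.1 -.8 -.7 0 0 0 0;-.14 -1.2 -1.1 0 0 0 0;-.19 -1.55 -1.45 0 0 0 0;-.19 -1.55 -1.45 0 0 0 0';  python3 -m pendant '-.05 -.4 -.35 0 0 0 0;-.1 -.8 -.75 0 0 0 0;-.14 -1.2 -1.15 0 0 0 0;-.18 -1.5 -1.5 0 0 0 0;-.18 -1.5 -1.5 0 0 0 0';python3 -c "
from h import *
p,d=arm.camera('side');cv2.imwrite('pics/side9.png',cv2.resize(p[150:250,220:330],None,fx=6,fy=6,interpolation=2))"
```

```text
t: 14.8
tcp_pos: [0.5194, -0.1032, 0.302]
eef_rot: [2.351, 2.08, -0.002]
ft_force: [1.7, -3.8, 4.0]
grip_width: 0.003
t: 15.3
tcp_pos: [0.5173, -0.1165, 0.2862]
eef_rot: [-2.351, -2.083, 0.001]
ft_force: [3.0, -1.8, 2.7]
grip_width: 0.002
```

View pics/side9.png

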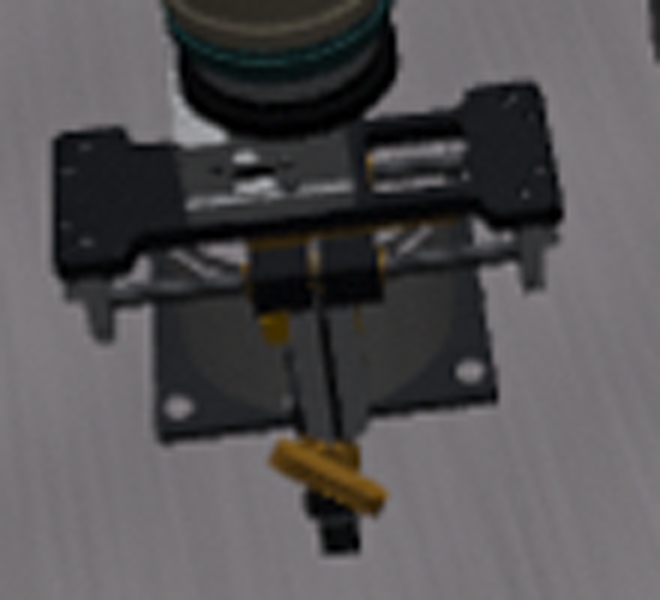

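```bash
python3 -m pendant '-.03 -.3 -.4 0 0 0 0;-.07 -.55 -.8 0 0 0 0;-.1 -.8 -1.2 0 0 0 0;-.12 -1 -1.6 0 0 0 0;-.12 -1 -1.6 0 0 0 0';python3 -c "
from h import *
p,d=arm.camera('side');cv2.imwrite('pics/side10.png',cv2.resize(p[150:250,220:330],None,fx=6,fy=6,interpolation=2))
p,d=arm.camera('wrist');cv2.imwrite('pics/w10.png',p)
p,d=arm.camera('top');cv2.imwrite('pics/t10.png',cv2.resize(p[200:290,250:360],None,fx=6,fy=6,interpolation=2))
"
```

```text
t: 15.85
tcp_pos: [0.5156, -0.1261, 0.27]
eef_rot: [-2.35, -2.083, 0.002]
ft_force: [0.3, -1.0, 1.2]
grip_width: 0.004
```

View pics/side10.png

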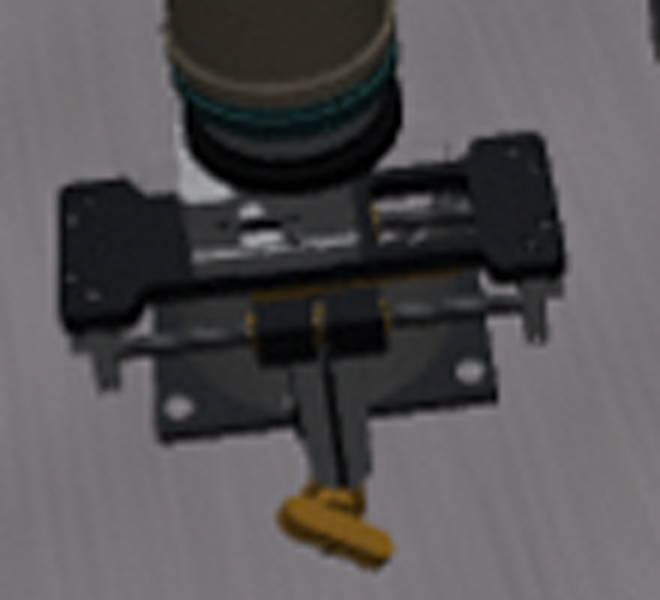

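View pics/w10.png

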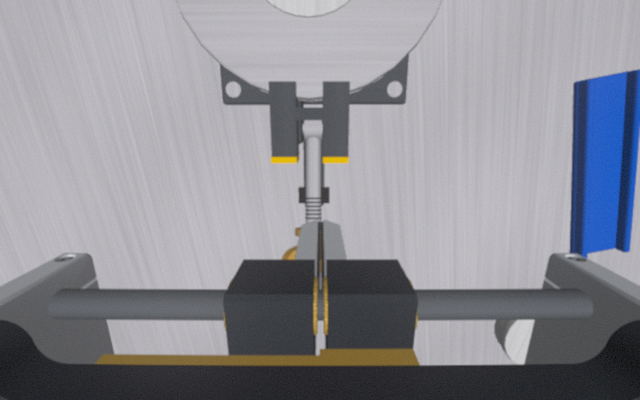

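```bash
python3 -m pendant '0 0 -.2 0 0 0 0;0 0 -.4 0 0 0 0;0 0 -.4 0 0 0 0'; python3 -m pendant '0 0 -.2 0 0 0 0;0 0 -.4 0 0 0 0;0 0 -.4 0 0 0 0'; python3 -m pendant '0 0 -.1 0 0 0 0;0 0 -.2 0 0 0 0;0 0 -.2 0 0 0 0'
```

```text
t: 16.3
tcp_pos: [0.5159, -0.1259, 0.2666]
eef_rot: [-2.35, -2.084, 0.001]
ft_force: [-0.4, -0.3, 0.5]
grip_width: 0.005
t: 16.6
tcp_pos: [0.5163, -0.1259, 0.2626]
eef_rot: [2.351, 2.084, 0.0]
ft_force: [-0.4, -0.7, 0.4]
grip_width: 0.003
t: 16.9
tcp_pos: [0.5162, -0.1259, 0.2607]
eef_rot: [2.351, 2.084, 0.0]
ft_force: [0.6, -1.8, 2.2]
grip_width: 0.003
```

```bash
python3 -m pendant '0 0 -.1 0 0 0 0;0 0 -.2 0 0 0 0;0 0 -.2 0 0 0 0'; python3 -m pendant '0 0 -.1 0 0 0 0;0 0 -.15 0 0 0 0;0 0 -.15 0 0 0 0'; python3 -m pendant '0 0 -.1 0 0 0 0;0 0 -.1 0 0 0 0;0 0 -.1 0 0 0 0'
```

```text
t: 17.2
tcp_pos: [0.5162, -0.1258, 0.2587]
eef_rot: [2.351, 2.084, 0.0]
ft_force: [0.8, -1.3, 0.9]
grip_width: 0.003
t: 17.5
tcp_pos: [0.5162, -0.1258, 0.2572]
eef_rot: [-2.351, -2.084, -0.0]
ft_force: [0.3, -1.6, 1.5]
grip_width: 0.003
t: 17.8
tcp_pos: [0.5161, -0.1257, 0.2562]
eef_rot: [-2.35, -2.084, -0.0]
ft_force: [0.5, -1.5, 0.7]
grip_width: 0.005
```

```bash
python3 -m pendant '0 0 -.1 0 0 0 0;0 0 -.1 0 0 0 0;0 0 -.1 0 0 0 0'; python3 -m pendant '0 0 -.1 0 0 0 0;0 0 -.1 0 0 0 0'; python3 -m pendant '0 0 -.1 0 0 0 0;0 0 -.1 0 0 0 0';python3 -c "
from h import *
p,d=arm.camera('side');cv2.imwrite('pics/side11.png',cv2.resize(p[150:250,220:330],None,fx=6,fy=6,interpolation=2))"
```

```text
t: 18.1
tcp_pos: [0.5161, -0.1258, 0.2553]
eef_rot: [2.351, 2.084, 0.0]
ft_force: [-0.3, -1.5, 2.6]
grip_width: 0.003
t: 18.3
tcp_pos: [0.5162, -0.1258, 0.2546]
eef_rot: [2.35, 2.084, -0.0]
ft_force: [-0.8, -0.8, 6.3]
grip_width: 0.007
t: 18.5
tcp_pos: [0.5162, -0.1258, 0.2541]
eef_rot: [2.35, 2.084, -0.0]
ft_force: [-0.8, -1.5, 10.0]
grip_width: 0.005
```

View pics/side11.png

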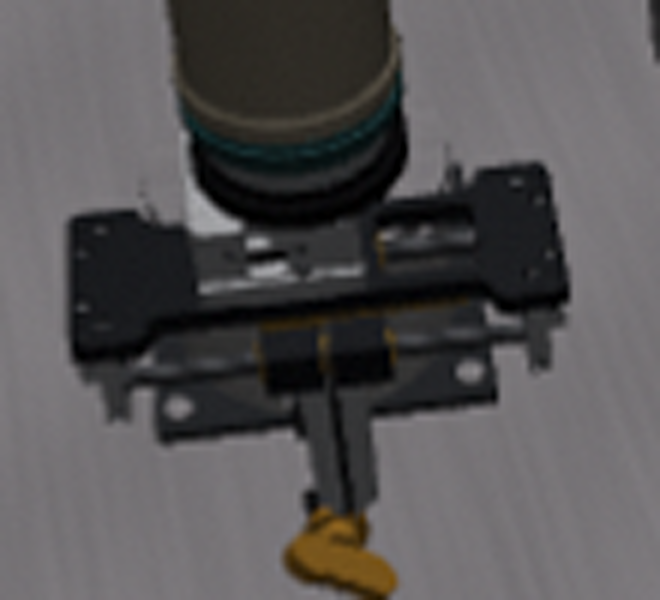

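```bash
python3 -m pendant '0 0 .3 0 0 0 0;0 0 2 0 0 0 0;0 0 5 0 0 0 0;0 -4 8 0 0 0 0;0 -7 8 0 0 0 0'; python3 -m pendant '0 -2 0 0 0 0 0;0 -2 0 0 0 0 0;0 -2 0 0 0 0 0;0 -2 0 0 0 0 0'; python3 -c "
from h import *
s=arm.get_state()
p,d=arm.camera('wrist');cv2.imwrite('pics/w12.png',p);np.save('pics/w12.npy',d);np.save('pics/w12T.npy',pose('wrist',s)[1])
p,d=arm.camera('side');cv2.imwrite('pics/side12.png',cv2.resize(p[150:280,220:340],None,fx=5,fy=5,interpolation=2));np.save('pics/s12.npy',d);cv2.imwrite('pics/s12.png',p)
p,d=arm.camera('top');np.save('pics/t12.npy',d);cv2.imwrite('pics/t12.png',p)"
```

```text
t: 19.05
tcp_pos: [0.5173, -0.1964, 0.3366]
eef_rot: [2.345, 2.083, 0.005]
ft_force: [0.4, -0.1, 0.1]
grip_width: 0.007
t: 19.45
tcp_pos: [0.5162, -0.2139, 0.333]
eef_rot: [-2.347, -2.086, -0.001]
ft_force: [0.6, -0.1, -0.1]
grip_width: 0.007
```

View pics/w12.png

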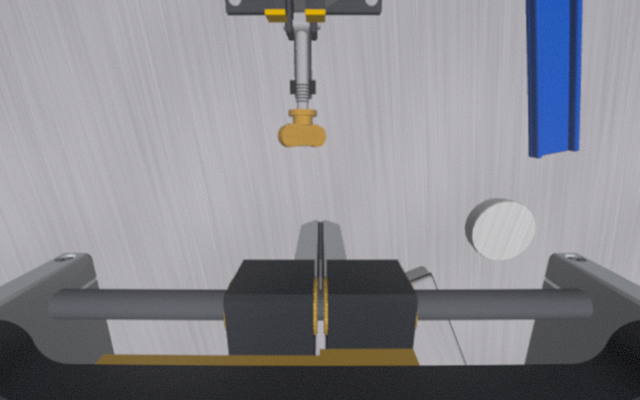

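View pics/side12.png

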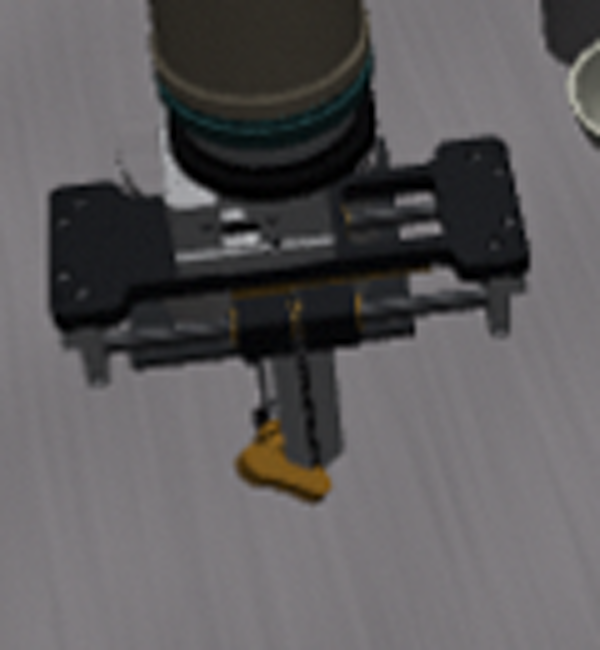

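```bash
python3 - <<'E'
from h import *
p=cv2.imread('pics/w12.png');d=np.load('pics/w12.npy');T=np.load('pics/w12T.npy')
P,u,v=cloud('wrist',d,T)
o=np.array([np.cos(np.radians(-97)),np.sin(np.radians(-97))]);l=np.array([-o[1],o[0]])
q=P[:,:2]-np.array([.5175,-.0583]);r=q@o;t=q@l;z=P[:,2]
box=(u>270)&(u<335)&(v>5)&(v<155)&(r<.13)&(z>.01)
hsv=cv2.cvtColor(p,cv2.COLOR_BGR2HSV)[v,u];br=(hsv[:,0]>8)&(hsv[:,0]<28)&(hsv[:,1]>100)
rod=box&~br&(z>.036)&(z<.06)
for a in np.arange(.015,.08,.004):
    k=rod&(r>a)&(r<a+.004)
    if k.sum()>5: print(round(a+.002,3),k.sum(),'ridge z',np.percentile(z[k],90).round(4),'t',np.median(t[k]).round(4))
b=box&br&(r>.03)
B=np.c_[r,t,z][b];print('brass',B.min(0),B.max(0))
for a in np.arange(.062,.11,.003):
    k=b&(r>a)&(r<a+.003)
    if k.sum()>3: print(round(a+.0015,4),k.sum(),'t',t[k].min().round(4),t[k].max().round(4),'z',np.percentile(z[k],[5,50,95]).round(4))
k=b&(r>.080)&(r<.102);A=np.c_[t[k],np.ones(k.sum())]
ks=[(round(x,3),np.percentile(z[k&(abs(t-x)<.002)],90).round(4)) for x in np.arange(-.024,.025,.004) if (k&(abs(t-x)<.002)).sum()>3];print(ks)
E
```

```text
0.017 64 ridge z 0.0458 t 0.0007
0.021 62 ridge z 0.0457 t 0.0007
0.025 67 ridge z 0.0462 t 0.0007
0.029 60 ridge z 0.0463 t 0.0007
0.033 65 ridge z 0.0466 t 0.0006
0.037 59 ridge z 0.047 t 0.0007
0.041 62 ridge z 0.0474 t 0.0007
0.045 98 ridge z 0.0474 t 0.0006
0.049 113 ridge z 0.048 t 0.0007
0.053 113 ridge z 0.0479 t 0.0014
0.057 73 ridge z 0.0484 t 0.0005
0.061 57 ridge z 0.0491 t 0.0005
0.065 60 ridge z 0.0488 t 0.001
0.069 49 ridge z 0.0552 t 0.0018
0.073 12 ridge z 0.0503 t 0.0117
0.077 13 ridge z 0.0469 t 0.0093
0.081 12 ridge z 0.0551 t -0.008
brass [ 0.0705 -0.0198  0.0341] [0.1036 0.0215 0.0626]
0.0695 9 t -0.0045 0.0052 z [0.0543 0.0555 0.0567]
0.0725 100 t -0.0101 0.0121 z [0.0509 0.0552 0.0569]
0.0755 70 t -0.0112 0.0121 z [0.0468 0.0524 0.0563]
0.0785 72 t -0.0069 0.0085 z [0.0485 0.0517 0.0536]
0.0815 54 t -0.0069 0.0085 z [0.0493 0.0523 0.0539]
0.0845 115 t -0.0169 0.0148 z [0.0411 0.0512 0.0585]
0.0875 145 t -0.0188 0.0195 z [0.0374 0.0486 0.0597]
0.0905 154 t -0.0197 0.0205 z [0.0371 0.052  0.0607]
0.0935 156 t -0.0197 0.0215 z [0.0374 0.0503 0.0613]
0.0965 154 t -0.0198 0.0215 z [0.0375 0.0506 0.0609]
0.0995 138 t -0.0172 0.0206 z [0.038  0.0504 0.0596]
0.1025 55 t -0.0134 0.0187 z [0.0388 0.0459 0.0589]
[(np.float64(-0.02), np.float64(0.0596)), (np.float64(-0.016), np.float64(0.0618)), (np.float64(-0.012), np.float64(0.0603)), (np.float64(-0.008), np.float64(0.0576)), (np.float64(-0.004), np.float64(0.0546)), (np.float64(0.0), np.float64(0.0528)), (np.float64(0.004), np.float64(0.0516)), (np.float64(0.008), np.float64(0.0485)), (np.float64(0.012), np.float64(0.0435)), (np.float64(0.016), np.float64(0.0404)), (np.float64(0.02), np.float64(0.0376))]
```

```bash
python3 -c "
from h import *
s=arm.get_state();print(s['t'],s['ft_force'],s['joint_velocities']);print(arm.close_job())"
```

```text
19.6 [ 0.3537  0.2435 -0.1427] [ 0.0041 -0.0019  0.0051 -0.004   0.0006  0.001   0.0015]
the job is handed in; nothing more can be done
None
```

I unscrewed the wing nut, swung the bolt out of the lug and lowered it onto its rubber rest. The job went in at 19.6 s with the arm clear of everything; no verdict was reported.

- **Nut:** I turned it about 224° counter-clockwise in one grip, watching the wrist force. That gives about 5.0 mm of rise from the turn; the depth images showed 4.85 mm. It started nearly fully down, so it should now sit about 5.0–5.3 mm up, within 3.3–6.2 mm.
- **Uncertain nut height:** I could not fix the absolute height that tightly. The flange reading after loosening, on few pixels, gave about 4.2 mm. The wing-top reading also came out roughly 0.8 mm below the stated size. The flange still cleared the lip without catching.
- **Swing:** I pushed the bolt out with the closed fingers. Readings at the ends of the moves stayed below about 6 N.
- **Press on the rest:** I stopped when the wrist felt 10 N, which I estimate as about 11 N on the rest.
- **Last checks:** After I backed off, the rod's slope in the wrist depth picture was 4.0° above level, so the bolt lies at about 86°. The wings stood at the same angle as when I released them, so the nut did not turn during the swing.
- **Other things on the shelf:** The arm stayed away from them. I did not measure their positions again at the end.

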